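Clean the module lid and set its port cap

ROBOT

A 7-joint arm with a two-finger parallel gripper is mounted at the origin on the work surface. World frame = base frame: x ahead of the robot, y to its left, z up, the work surface at z = 0. Lengths are in m, angles in rad, forces in N, time in s.
With the tool pointing down it reaches from about 0.425 to 0.95 m from the base axis. Payload 4.7 kg.
Tool frame: the origin (TCP) lies between the finger pads; the fingertips stand 25 mm ahead of it and the grasp point (between the pads) lies 6 mm ahead of it; x points along the fingers, z is the direction in which the jaws open and shut, and the axes are right-handed (so a half turn about x gives the same grasp; the last joint's range is limited). The gripper opens to 85 mm and grips with 20 to 120 N. Pads are 22 mm wide; open, the fingers measure 114 mm over their backs; the gripper's body (76 mm by 85 mm) begins 54 mm behind the grasp point. The pads swing forward as they close: fully open they stand 13 mm farther back than shut.
Start: joints at [1.187, 0.469, -0.049, 1.532, 0.024, 1.141, -0.082], TCP at [0.235, -0.633, 0.256] pointing down, gripper open.
Joint ranges: [-2.59, 2.59], [-0.33, 1.99], [-1.39, 1.29], [0.1, 2.45], [-1.04, 4.18], [0.21, 1.99], [-2.66, 2.66]. Speed limits (rad/s): [2.57, 2.57, 3.14, 3.14, 3.14, 3.14, 3.14].

INTERFACE

Orientations are given as a 3x3 rotation matrix whose columns are the frame's x, y, z axes.
In Python, from rig import * gives the robot as it stands. Calls block until the motion is done:
- movep(position, orientation): joint-space move of the TCP to a pose.
- move_l(position, attitude=None, feed=0.15, until_force=None): straight line of the TCP; attitude=None keeps the orientation; feed is the mean speed in m/s. With until_force (N) it stops when the force on the tool has changed by that much, and returns True; else False.
- move_joints(angles): joint-space move.
- command_gripper(opening, newtons=None): finger opening in m; newtons is the grip in N (None keeps the last); returns when the fingers have stopped.
- sleep(seconds).
- inverse_kinematics(position, orientation): joint angles nearest the present ones, or None.
- sense(): the state.
- camera(name): name is "side" or "top" or "wrist"; returns (picture, depth): 420x560x3 uint8, red, green, blue; 420x560 float32, m along the optical axis (not along the pixel's ray), 0 where there is no reading.
- camera_params(name): a dict with "K" (3x3 intrinsics, pixels), "position" and "rotation" of the camera in the world; the wrist camera has in their place "tool_from_camera" (4x4, takes a point from camera to tool coordinates, whose origin is the TCP and whose axes are the tool frame's). Camera axes: x right, y down, z forward; pixel columns grow to the right and rows downward; lengths in m; the calibration is good to about 2 mm. A picture is of the moment at which its call begins: read the wrist's pose just before it. camera_params takes no time and is no camera call.
A pose or a line that the arm cannot do raises Unreachable and nothing moves.
- finish_job(): hands the job in, once; it reports no verdict.
The state is a dict: "time_s": time; "joint_pos": joint angles; "qd": joint speeds; "joint_efforts": joint torques, N m; "position": TCP position; "tcp_rot": TCP orientation; "wrist_force": force on the tool from outside, world axes, zero at the start; "ft_torque": the same for the moment, N m; "finger_gap": finger opening in m.
Only numpy, scipy, OpenCV 4.12 (cv2) and the standard library are available. Lean on these libraries where they do the work, as an engineer would, in place of code of your own. Each camera call takes 0.05 s, during which the arm holds its last target.

TASK

Pick up the yellow scraper block and use it, not the fingers, to wipe all four loose metal chips off the lid of the grey radio module, then stand the scraper back on its foot on the bench. Then screw the black knurled cap down clockwise until it bottoms out, back it off a quarter turn, and finish while still gripping the cap and holding it still there, ready for its lock clip. Leave the tube, the jar and the meter alone.

Things in the scene. Friction and masses are not known exactly. Their poses are not given: they have to be found in the camera images.
- module: Grey radio module lying flat and fixed on the bench, 160 (its x) x 280 (its y) x 55 mm high, flat aluminium lid on top that overhangs by 2 mm along its long sides. Origin: centre of its underside, on the bench; z up. The capped port stands on the lid 95 mm from the centre towards its +y end; the rest of the lid is bare and flat. The chips lie between the middle of the lid and about 80 mm towards its -y end, within 40 mm of its centre line.
- cap: Black round knurled cap, 40 mm in diameter, 30 mm tall, upright, with a white index mark on top; captive on the module's threaded port. Origin: centre of its underside, on its axis of turning. Bottomed out, its underside is 8 mm above the lid (63 mm above the bench); below it is only a 32 mm wide steel collar. It turns with light friction (0.06 N m) and stays where it is left.
- cap_turn (a joint): Turning angle of the cap in rad: 0 = bottomed out against its stop, growing as it is unscrewed (counter-clockwise seen from above), 4.2 at most. It starts between 1.0 and 2.6. The thread's pitch is 6 mm a turn, so the cap rises about 1 mm per rad.
- scraper: Yellow scraper block standing upright on its black rubber foot on the bench; 60 mm tall, about 120 g. Foot 110 mm long (its x) x 26 mm (its y) x 14 mm high; above it the yellow grip, 70 mm (x) x 22 mm thick (y), from 14 to 60 mm height. Origin: centre of the foot's underside; z up.
- chip0: Loose copper-coloured metal chip, 18 x 12 mm and 8 mm thick (its x, y, z), 12 g, lying flat on the module's lid. Origin: centre of its underside.
- chip1: Loose copper-coloured metal chip, 15 x 13 mm and 7 mm thick (its x, y, z), 12 g, lying flat on the module's lid. Origin: centre of its underside.
- chip2: Loose copper-coloured metal chip, 14 x 12 mm and 9 mm thick (its x, y, z), 12 g, lying flat on the module's lid. Origin: centre of its underside.
- chip3: Loose copper-coloured metal chip, 20 x 11 mm and 8 mm thick (its x, y, z), 12 g, lying flat on the module's lid. Origin: centre of its underside.
- tube: Bystander: glass electron tube standing on its black base, 38 mm wide, 77 mm tall. Origin: centre of its underside.
- jar: Bystander: closed jar with green cap, 52 mm wide, 65 mm tall. Origin: centre of its underside.
- meter: Bystander: black panel meter with a white dial, 50 x 60 x 45 mm. Origin: centre of its underside.

How it is judged:
On the way, in this order (a step that is already met when the one before it is completed fails the run):
1. the scraper is held in the gripper, lifted off the bench (contact force between the fingers and scraper above 1 N and height (world z) of scraper above 0.03 m), for 0.2 s.
2. all four chips are off the lid while the scraper is still held (height (world z) of each of chip0, chip1, chip2, chip3 below 0.045 m and contact force between the fingers and scraper above 1 N), for 0.1 s.
3. the scraper stands on its foot on the bench, let go (height (world z) of scraper below 0.02 m and angle between scraper's own z axis and vertical below 0.3 rad and contact force between the fingers and scraper below 0.1 N), for 0.2 s.
4. the cap is bottomed out, turned by the fingers (value of joint cap_turn below 0.06 rad and contact force between the fingers and cap above 1 N), for 0.1 s.
At the end, for the whole second after the job is handed in: The cap is a quarter turn (1.57 rad, within 0.2) back from its stop, at rest and still gripped by the fingers with more than 1 N; all four chips are off the lid (below 45 mm height); the scraper stands on its foot on the bench (origin below 20 mm, tilt below 0.3 rad), let go (all of step 3 and value of joint cap_turn between 1.37 and 1.77 rad and velocity of joint cap_turn between -0.05 and 0.05 rad/s and contact force between the fingers and cap above 1 N and height (world z) of each of chip0, chip1, chip2, chip3 below 0.045 m and linear speed of scraper below 0.03 m/s); the arm keeps its last pose, push and grip.
It fails at once if a bystander (tube, jar, meter) is moved more than 20 mm or tipped (distance of any of tube, jar, meter from where it was at the start of the episode above 0.02 m or angle between any of tube, jar, meter's own z axis and vertical above 0.4 rad).
It fails at once if the fingers push a chip themselves (contact force between the fingers and chip0 above 1 N or contact force between the fingers and chip1 above 1 N or contact force between the fingers and chip2 above 1 N or contact force between the fingers and chip3 above 1 N).
It also fails if it takes over 72 s, if anything falls off the work surface, if the arm or the gripper's body presses on something with over 40 N, if the wrist force passes 120 N, or if a joint passes its speed limit or range.

## Working session

There is one attempt and no reset: what is moved stays moved. The work goes in short steps, each a Python script; the robot and the scene stay as the last script left them, time stands still between calls to the robot, and variables do not carry over. Pictures are saved under pics/ and viewed, and the job is handed in when it is done.

```bash
mkdir -p pics; ls
python3 - <<'E'
from rig import *
import cv2,numpy as np
s=sense();print({k:np.round(v,3) for k,v in s.items()})
for n in["side","top","wrist"]:
    p,d=camera(n);cv2.imwrite(f"pics/{n}0.png",p[:,:,::-1]);np.save(f"pics/{n}0.npy",d)
    print(n,camera_params(n),(d>0).mean())
E
```

```text
pics
{'time_s': np.float64(0.0), 'joint_pos': array([ 1.187,  0.469, -0.049,  1.534,  0.024,  1.141, -0.082]), 'qd': array([ 0.002,  0.   ,  0.001, -0.   ,  0.001,  0.001,  0.001]), 'joint_efforts': array([-0.0000e+00, -5.1031e+01, -4.7000e-02, -2.3771e+01,  1.1000e-02,
        8.0000e-03,  0.0000e+00]), 'position': array([ 0.234, -0.632,  0.255]), 'tcp_rot': array([[-0.001,  0.938,  0.347],
       [ 0.002,  0.347, -0.938],
       [-1.   , -0.   , -0.002]]), 'wrist_force': array([-0.184,  0.616, -0.629]), 'ft_torque': array([ 0.037, -0.022,  0.003]), 'finger_gap': np.float64(0.085)}
side {'K': array([[485.21751601,   0.        , 278.07758837],
       [  0.        , 485.21751601, 201.69079224],
       [  0.        ,   0.        ,   1.        ]]), 'position': array([ 0.19616159, -0.43542722,  0.5947365 ]), 'rotation': array([[ 0.77363948, -0.38039694,  0.50673476],
       [-0.63359758, -0.47201195,  0.6129917 ],
       [ 0.00600469, -0.7953005 , -0.60618566]])} 0.9959141156462585
top {'K': array([[459.80891299,   0.        , 270.65755312],
       [  0.        , 459.80891299, 206.389462
[... 175 characters left out ...]
79148e-02],
       [-9.99816301e-01,  1.91659330e-02,  1.76333740e-04],
       [-1.37033970e-03, -6.23030960e-02, -9.98056334e-01]])} 0.9960799319727891
wrist {'K': array([[306.47776746,   0.        , 282.3985208 ],
       [  0.        , 306.47776746, 213.99453858],
       [  0.        ,   0.        ,   1.        ]]), 'tool_from_camera': array([[ 1.28015982e-03, -2.93731577e-01,  9.55887086e-01,
        -1.16249179e-01],
       [ 7.05670909e-05, -9.55887841e-01, -2.93731903e-01,
         7.45663824e-02],
       [ 9.99999178e-01,  4.43477953e-04, -1.20296143e-03,
        -2.80589081e-04],
       [ 0.00000000e+00,  0.00000000e+00,  0.00000000e+00,
         1.00000000e+00]])} 0.9959353741496598
```

View pics/top0.png

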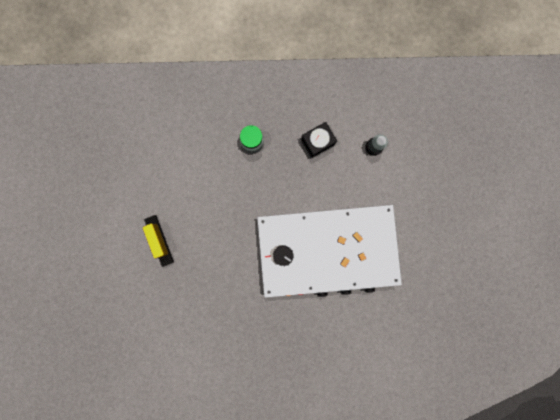

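View pics/side0.png

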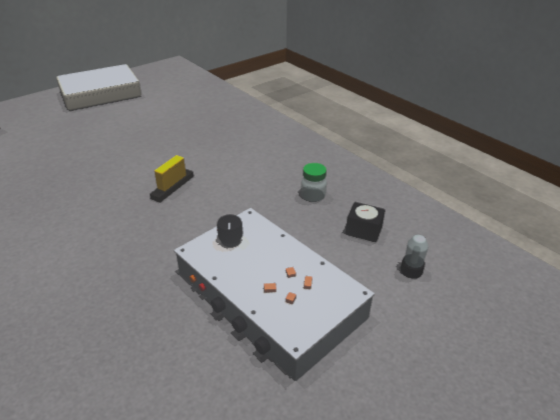

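Top view: the module spans about (258-400, 206-297) and the cap is at (283,256). The chips are near (342,240), (358,237), (345,262) and (362,257). The scraper is at (157,241), the jar at (251,138), the meter at (319,140) and the tube at (376,146). Next I'll measure these from both views.

```bash
cat > h.py <<'E'
from rig import *
import numpy as np,cv2
def pts(depth,K,R,t):
    v,u=np.mgrid[:depth.shape[0],:depth.shape[1]]
    c=np.stack([(u-K[0,2])/K[0,0]*depth,(v-K[1,2])/K[1,1]*depth,depth],-1)
    P=c@np.asarray(R).T+t; P[depth<=0]=np.nan
    return P
def cloud(n,pose=None,d=None):
    c=camera_params(n)
    if n=="wrist":
        T=c["tool_from_camera"];p,Rt=pose
        return pts(d,c["K"],Rt@T[:3,:3],Rt@T[:3,3]+p)
    return pts(d,c["K"],c["rotation"],c["position"])
def masks(rgb):
    hsv=cv2.cvtColor(rgb,cv2.COLOR_RGB2HSV);H,S,V=[hsv[...,i].astype(int) for i in range(3)]
    return dict(yellow=(H>22)&(H<35)&(S>150)&(V>80),copper=(H<18)&(S>110)&(V>90),green=(H>45)&(H<75)&(S>150)&(V>60))
def shot(n,name):
    s=sense();p,d=camera(n);cv2.imwrite(f"pics/{name}.png",p[:,:,::-1])
    return p,d,cloud(n,(s["position"],s["tcp_rot"]),d)
E
cat > m0.py <<'E'
from h import *
for n in["top","side"]:
    p=cv2.imread(f"pics/{n}0.png")[:,:,::-1].copy();d=np.load(f"pics/{n}0.npy");P=cloud(n,d=d);m=masks(p)
    print(n,"bench z",np.nanmedian(P[...,2][(np.abs(P[...,2])<.02)]))
    for k in m:
        nn,l,st,c=cv2.connectedComponentsWithStats(m[k].astype(np.uint8))
        for i in range(1,nn):
            if st[i,4]>12:
                q=P[l==i];zt=np.nanpercentile(q[:,2],90);q2=q[q[:,2]>zt-.006]
                r=cv2.minAreaRect((q2[:,:2]*1000).astype(np.float32))
                print(k,c[i].round(1),st[i,4],"top z",zt.round(4),"rect",np.round(r[0],1),np.round(r[1],1),round(r[2],1))
    z=P[...,2];
    lid=(z>.05)&(z<.062)&(p.min(-1)>110)
    nn,l,st,c=cv2.connectedComponentsWithStats(lid.astype(np.uint8));i=1+np.argmax(st[1:,4]);q=P[l==i]
    r=cv2.minAreaRect((q[:,:2]*1000).astype(np.float32));print("lid",np.nanmedian(q[:,2]),r)
    M=(z>.07)&(p.max(-1)<90)
    cc=(P[...,1]>-.0)&(P[...,1]<.12)&(P[...,0]>.35)&(P[...,0]<.55)
    q=P[M&cc];
    if len(q):
        zt=np.nanpercentile(q[:,2],90);q=q[q[:,2]>zt-.004];r=cv2.minEnclosingCircle((q[:,:2]*1000).astype(np.float32));print("cap",zt,r,q.mean(0))
E
python3 m0.py
```

```text
top bench z 0.00027292955599766966
yellow [153.  240.4] 382 top z 0.0618 rect [552.9 341.7] [69.9 21.7] 20.4
copper [358.9 236.8] 16 top z 0.0659 rect [553.5 -78.3] [15.1  4.5] 33.6
copper [340.9 239.9] 33 top z 0.0639 rect [547.1 -42.6] [12.8 10.1] 62.7
copper [361.7 256.4] 27 top z 0.067 rect [512.6 -82.3] [ 9.9 10.2] 87.8
copper [344.6 261.9] 31 top z 0.0664 rect [502.6 -48. ] [ 9.7 14.5] 59.0
green [250.6 136.5] 368 top z 0.0674 rect [762.9 137.6] [42.2 43.7] 73.6
lid 0.05538834578515822 ((525.5128784179688, -17.579849243164062), (164.19004821777344, 280.427490234375), 4.064128398895264)
cap 0.09767529453108406 ((519.0960083007812, 77.67970275878906), 19.514755249023438) [0.52018316 0.07845344 0.0959466 ]
side bench z 0.00053118044599898
yellow [168.6 164.6] 209 top z 0.0616 rect [551.  340.5] [67.1 22. ] 19.6
copper [290.3 271.1] 44 top z 0.0637 rect [545.5 -43.1] [13.2 10.4] 68.2
copper [192.7 277.4] 25 top z 0.0345 rect [435.6  65.6] [10.4  4.5] 85.9
copper [307.6 281.2] 51 top z 0.0642 rect [551.5 -75.8] [18.1  7.5] 47.5
copper [201.8 285.3] 20 top z 0.0345 rect [437.8  41.3] [10.1  5. ] 86.2
copper [269.4 286.2] 51 top z 0.064 rect [500.6 -48.8] [10.  13.6] 53.8
copper [290.6 296.6] 45 top z 0.0657 rect [511.4 -84. ] [11.3 11.2] 15.8
green [314.2 169.1] 191 top z 0.0669 rect [761.6 136.9] [40.6 41.1] 8.0
lid 0.05533630403826589 ((525.7450561523438, -16.537796020507812), (167.42193603515625, 281.8522644042969), 4.227747440338135)
cap 0.09636392901708132 ((517.8827514648438, 75.8458251953125), 20.369239807128906) [0.51752062 0.07624158 0.09560899]
```

Run:
```python
import cv2
a=cv2.imread("pics/top0.png");cv2.imwrite("pics/tc.png",cv2.resize(a[195:310,245:415],None,fx=4.5,fy=4.5,interpolation=cv2.INTER_CUBIC))
```

```text
(no output)
```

View pics/tc.png

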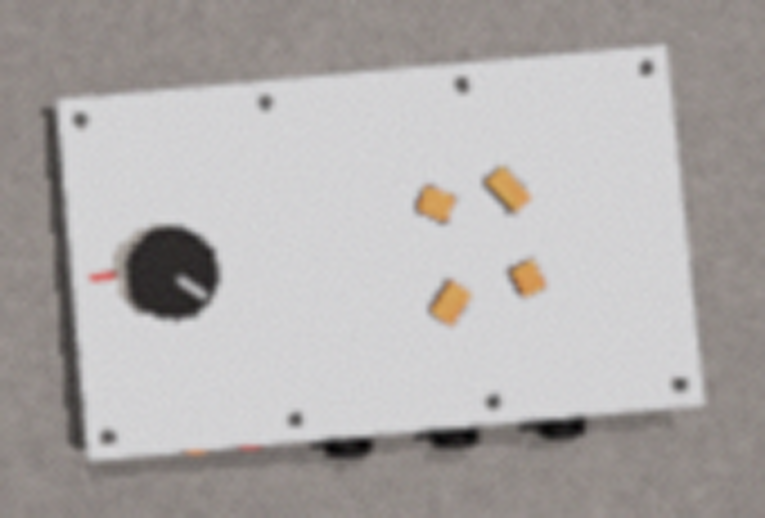

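View pics/wrist0.png

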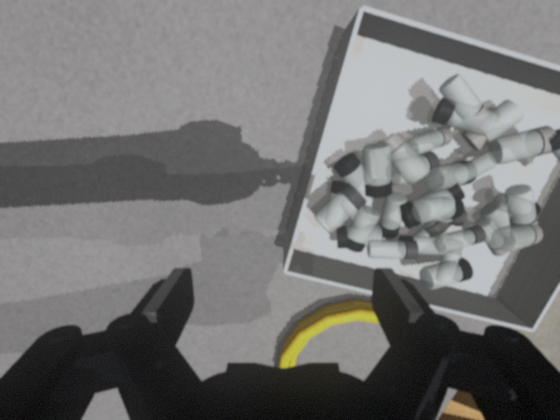

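Both views agree within about 2 mm:

| Item | Position (m) | Yaw | Top height | Check |
|---|---|---|---|---|
| Module | centre (0.5256, -0.017) | 4.1° | lid at 0.055 | – |
| Cap | (0.5185, 0.077) | – | – | predicted from module: (0.519, 0.078) |
| Scraper | (0.552, 0.341) | 20° | 0.061 | text gives 0.060 |

Next I'll move above the scraper, check it with the wrist camera and confirm the poses are reachable.

```bash
cat >> h.py <<'E'
C=np.array([.5256,-.0171]);YM=np.radians(4.1)
def down(yaw):  # tool z = -(scraper y) for a scraper with this yaw
    x=np.array([0,0,-1.]);z=np.array([np.sin(yaw),-np.cos(yaw),0]);return np.stack([x,np.cross(z,x),z],1)
def mod(x,y,z):
    c,s=np.cos(YM),np.sin(YM);return np.array([C[0]+c*x-s*y,C[1]+s*x+c*y,z])
E
python3 - <<'E'
from h import *
S=np.array([.552,.3412]);a=np.radians(20)
for p,y in[((*S,.2),a),((*S,.047),a),(mod(0,15,.2)*0+mod(0,.015,.2),YM),(mod(0,.015,.1),YM),(mod(0,-.165,.1),YM)]:
    q=inverse_kinematics(np.array(p),down(y));print(np.round(p,3),None if q is None else np.round(q,2))
for k in np.arange(-3,3.2,.5):
    q=inverse_kinematics(mod(0,.095,.088),down(k));print(round(k,2),None if q is None else np.round(q,2))
movep(np.array([*S,.2]),down(a))
p,d,P=shot("wrist","w1");m=masks(p)["yellow"]
q=P[m];zt=np.nanpercentile(q[:,2],90);q=q[q[:,2]>zt-.006];print(zt,cv2.minAreaRect((q[:,:2]*1000).astype(np.float32)),sense()["time_s"])
E
```

```text
[0.552 0.341 0.2  ] [-0.03  0.64 -0.88  1.62  0.53  1.14 -2.27]
[0.552 0.341 0.047] [-0.21  0.74 -0.59  1.73  0.53  0.83 -2.27]
[ 0.525 -0.002  0.2  ] [ 0.34  0.33 -0.5   1.93  0.2   0.93 -1.76]
[ 0.525 -0.002  0.1  ] [ 0.23  0.46 -0.39  2.02  0.26  0.72 -1.82]
[ 0.537 -0.182  0.1  ] [ 0.43  0.49 -0.23  1.92  0.16  0.74 -1.39]
-3.0 [ 0.4   0.59 -0.82  2.01  0.6   0.81  0.94]
-2.5 [ 0.61  0.79 -1.18  2.    0.89  1.01  1.2 ]
-2.0 [ 0.61  0.79 -1.18  2.    0.89  1.01  1.7 ]
-1.5 [ 0.61  0.79 -1.18  2.    0.89  1.01  2.2 ]
-1.0 [-0.9   0.61  0.91  2.08 -0.7   0.79 -2.13]
-0.5 [ 0.06  0.47 -0.36  2.02  0.25  0.69 -2.54]
0.0 [ 0.15  0.49 -0.48  2.02  0.34  0.71 -2.12]
0.5 [ 0.24  0.52 -0.59  2.01  0.42  0.73 -1.69]
1.0 [ 0.28  0.53 -0.65  2.01  0.47  0.75 -1.23]
1.5 [ 0.29  0.53 -0.66  2.01  0.48  0.75 -0.74]
2.0 [ 0.32  0.55 -0.71  2.01  0.51  0.77 -0.27]
2.5 [ 0.35  0.56 -0.75  2.01  0.54  0.78  0.21]
3.0 [ 0.37  0.57 -0.78  2.01  0.57  0.79  0.68]
0.05932697333167473 ((553.0548095703125, 343.9519348144531), (68.8136978149414, 20.6348819732666), 20.32227325439453) 3.7667
```

View pics/w1.png

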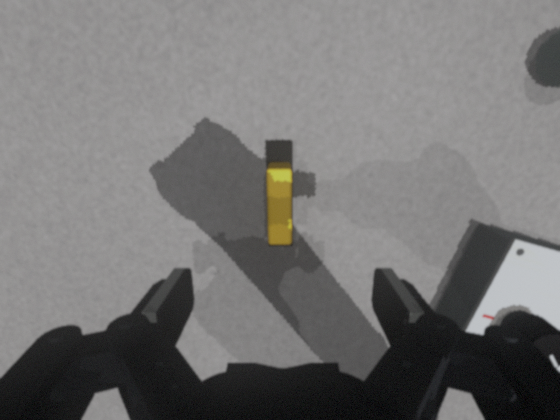

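The wrist view shows the scraper upright at about (280,205). It measures (0.553, 0.343), top 0.059, yaw 20.3°, which matches the other views. I'll pick it up now.

Run:
```python
from h import *
S=np.array([.5525,.342]);a=np.radians(20.2)
move_l(np.array([*S,.049]),down(a),feed=.15)
print(sense()["position"],sense()["time_s"],sense()["wrist_force"])
command_gripper(0.0,60)
s=sense();print(s["finger_gap"],s["wrist_force"])
move_l(np.array([*S,.2]),feed=.15)
s=sense();print(s["finger_gap"],s["wrist_force"],s["time_s"],s["position"])
p,d,P=shot("wrist","w2");shot("side","s2")
movep(mod(0,.018,.16),down(YM));print(sense()["time_s"])
shot("side","s3")
```

```text
[0.55301593 0.34265472 0.05010099] 4.925 [ 0.11816262  0.74320459 -0.37999727]
0.021701553457888365 [-0.28420106 -0.55099114  0.48706441]
0.021310734833512507 [-0.3152665  -0.09651345 -1.0198549 ] 6.6833 [0.55208503 0.34140945 0.19877066]
8.0833
```

```bash
python3 -c "
import cv2,numpy as np
a=cv2.imread('pics/w2.png');b=cv2.imread('pics/s3.png');cv2.imwrite('pics/c3.png',cv2.resize(np.hstack([a,b]),(800,300)))"
```

```text
(no output)
```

View pics/c3.png

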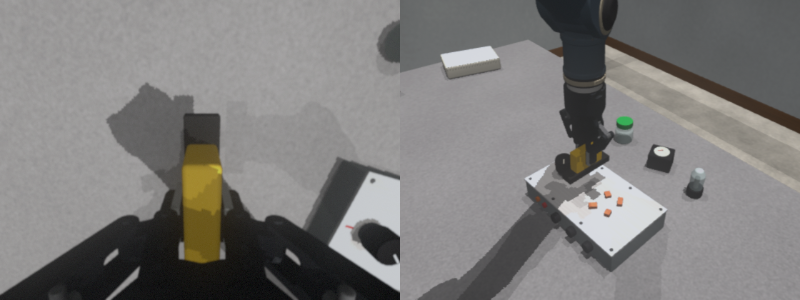

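The scraper is held upright (gap 21.5 mm) above the lid, between the cap and the chips. The chips are around (593-620, 193-213) in the composite. Now I'll touch down on the lid and wipe towards -y.

```bash
python3 - <<'E'
from h import *
move_l(mod(0,.018,.115),down(YM),feed=.1)
r=move_l(mod(0,.018,.099),down(YM),feed=.02,until_force=4)
s=sense();z=s["position"][2];print(r,s["position"],s["wrist_force"],s["time_s"])
zz=max(z,.1035)+.0008 if r else z+.004
move_l(mod(0,.018,zz),down(YM),feed=.05);print(sense()["wrist_force"],zz)
move_l(mod(0,-.09,zz),down(YM),feed=.06)
print(sense()["wrist_force"],sense()["ft_torque"])
shot("side","s4")
move_l(mod(0,-.172,zz),down(YM),feed=.05)
print(sense()["wrist_force"],sense()["time_s"],sense()["position"])
shot("side","s5");shot("top","t5")
E
python3 -c "
import cv2,numpy as np
cv2.imwrite('pics/c5.png',cv2.resize(np.hstack([cv2.imread('pics/s4.png')[150:400,150:450],cv2.imread('pics/s5.png')[150:400,150:450]]),(800,333)))"
```

```text
True [0.52440598 0.00077133 0.1042337 ] [-0.3530983   0.09849391  3.21894335] 9.3083
[ 0.28282279 -0.16114796 -1.47272846] 0.10503370071230017
[-0.10538778 -0.71916709 -2.08730355] [0.01742273 0.00488483 0.05673154]
[-0.09810134  1.03268945 -1.54253507] 13.35 [ 0.53790151 -0.1882801   0.10507328]
```

View pics/c5.png

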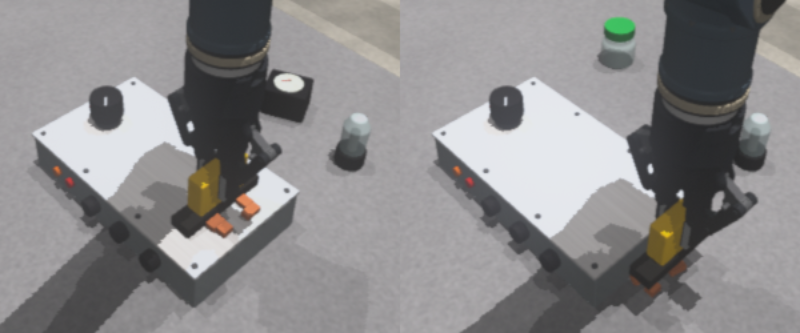

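View pics/t5.png

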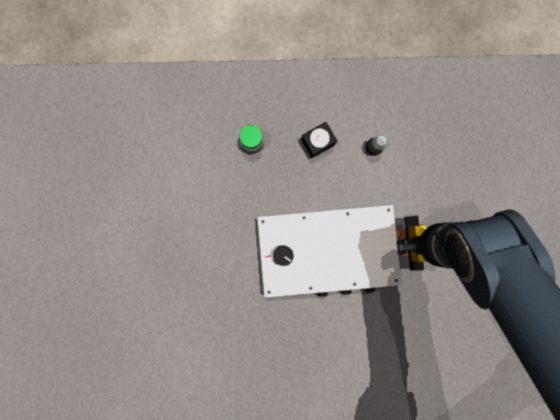

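The lid looks bare at mid-sweep and after. The chips show below the foot at about (660,280) in the composite. I'll raise the scraper and confirm the chips are down while still holding it.

```bash
python3 - <<'E'
from h import *
move_l(mod(0,-.172,.17),down(YM),feed=.15)
movep(mod(0,.10,.2),down(YM))
for n in("side","top"):
    p,d,P=shot(n,n[0]+"6");m=masks(p)["copper"].astype(np.uint8)
    nn,l,st,c=cv2.connectedComponentsWithStats(m)
    for i in range(1,nn):
        if st[i,4]>5:print(n,c[i].round(),st[i,4],np.nanmean(P[l==i],0).round(3))
print(sense()["time_s"],sense()["finger_gap"])
E
python3 -c "
import cv2,numpy as np
cv2.imwrite('pics/c6.png',cv2.resize(np.hstack([cv2.imread('pics/s6.png')[150:400,150:450],cv2.imread('pics/t6.png')[150:350,230:470][:, :].repeat(1,0) if 0 else cv2.resize(cv2.imread('pics/t6.png')[150:350,230:470],(300,250))]),(800,333)))"
```

```text
side [193. 278.] 27 [0.436 0.065 0.032]
side [202. 286.] 26 [0.437 0.041 0.032]
side [356. 347.] 148 [ 0.555 -0.179  0.009]
side [329. 357.] 105 [ 0.514 -0.167  0.01 ]
side [339. 365.] 76 [ 0.516 -0.184  0.009]
top [401. 234.] 63 [ 0.557 -0.179  0.011]
top [404. 252.] 37 [ 0.518 -0.184  0.009]
15.1917 0.021293470616154667
```

View pics/c6.png

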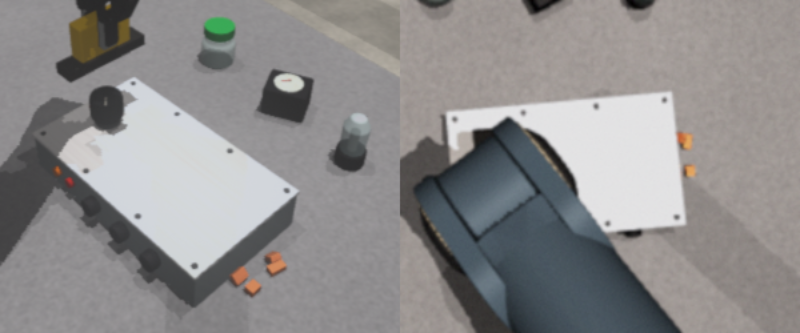

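All four chips lie on the bench beside the -y end (z about 0.01) and the lid is bare. Now I'll stand the scraper back where it came from.

```bash
python3 - <<'E'
from h import *
S=np.array([.5525,.342]);a=np.radians(20.2)
movep(np.array([*S,.12]),down(a))
r=move_l(np.array([*S,.060]),feed=.15)
r=move_l(np.array([*S,.045]),feed=.02,until_force=4)
print(r,sense()["position"],sense()["wrist_force"])
command_gripper(.06);sleep(.2)
print(sense()["finger_gap"])
move_l(np.array([*S,.2]),down(a),feed=.15)
p,d,P=shot("wrist","w7");m=masks(p)["yellow"]
q=P[m];print(np.nanpercentile(q[:,2],90))
movep(mod(0,.095,.2),down(2.0))
shot("side","s7")
print(sense()["time_s"],sense()["joint_pos"].round(2))
shot("wrist","w8")
E
python3 -c "
import cv2,numpy as np
a=[cv2.imread(f'pics/{n}.png') for n in('w7','s7','w8')]
cv2.imwrite('pics/c7.png',cv2.resize(np.hstack(a[:2]),(800,300)))"
```

```text
True [0.55263133 0.34215822 0.04928841] [0.16474069 0.06780751 4.73473836]
0.060266948625921364
0.059250837720724155
20.9917 [ 0.64  0.55 -1.17  1.91  0.58  1.08 -0.34]
```

View pics/c7.png

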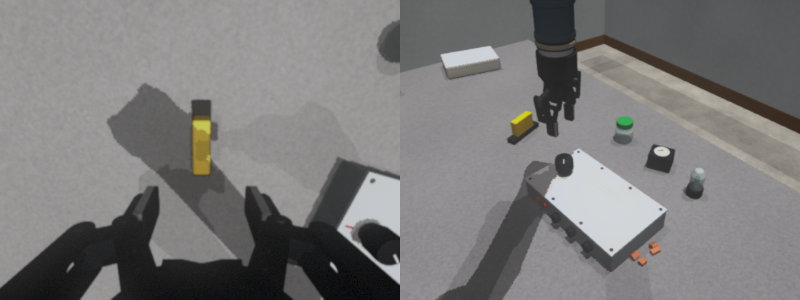

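View pics/w8.png

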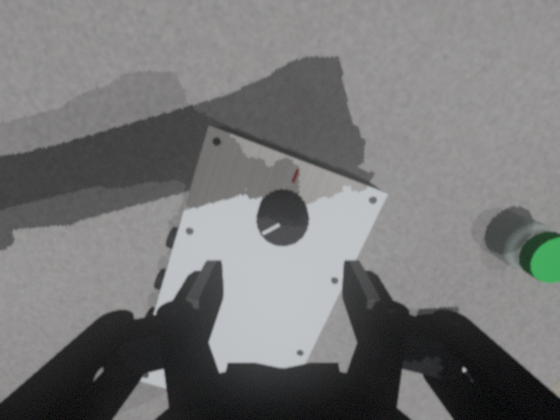

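The scraper stands upright and released, seen at (521,124) in the composite's side view. The cap is at about (283,217) in the wrist view, with its white mark towards (271,230) and the red lid mark at (296,176). I'll measure the cap centre and mark angle, then move to the grasp hover.

```bash
cat >> h.py <<'E'
def capmeas(p,P,zt0=.094):
    z=P[...,2];near=np.hypot(P[...,0]-.519,P[...,1]-.077)<.03
    t=near&(z>zt0-.0045)&(z<zt0+.006)
    q=P[t];c,r=cv2.minEnclosingCircle((q[:,:2]*1000).astype(np.float32))
    w=t&(p.min(-1)>120)
    wq=P[w]; 
    return np.array(c),r,np.nanmedian(q[:,2]),q.mean(0)[:2]*1000,(wq.mean(0)[:2]*1000 if len(wq) else None),int(w.sum())
E
python3 - <<'E'
from h import *
q=sense()["joint_pos"]
for n in range(2):
    p,d,P=shot("wrist",f"w9{n}");r=capmeas(p,P);print(r)
    for o in(r[0],r[3]):
        if r[4] is not None:print(np.degrees(np.arctan2(*(r[4]-o)[::-1])))
    if n==0:movep(mod(0,.095,.15),down(3.9))
p,d,P=shot("top","t9");print(capmeas(p,P))
print(sense()["joint_pos"].round(2),sense()["time_s"])
E
```

```text
(array([517.65930176,  79.37347412]), 20.441940307617188, np.float64(0.09371935054749647), array([517.76016047,  79.87049178]), array([515.64457875,  69.74428103]), 125)
-101.81755780249742
-101.80057511306184
(array([517.54077148,  78.04495239]), 20.674362182617188, np.float64(0.09389855320225557), array([516.95631441,  77.50963115]), array([535.89487212,  71.43671075]), 3)
-19.80099156506177
-17.779193950983778
(array([0., 0.]), 0.0, np.float64(nan), array([nan, nan]), None, 0)
[ 0.71  0.81 -1.38  1.95  0.88  1.18  1.31] 22.65
  return np.nanmean(a, axis, out=out, keepdims=keepdims)
h.py:31: RuntimeWarning: Mean of empty slice.
  return np.array(c),r,np.nanmedian(q[:,2]),q.mean(0)[:2]*1000,(wq.mean(0)[:2]*1000 if len(wq) else None),int(w.sum())
  ret = um.true_divide(
```

View pics/w91.png

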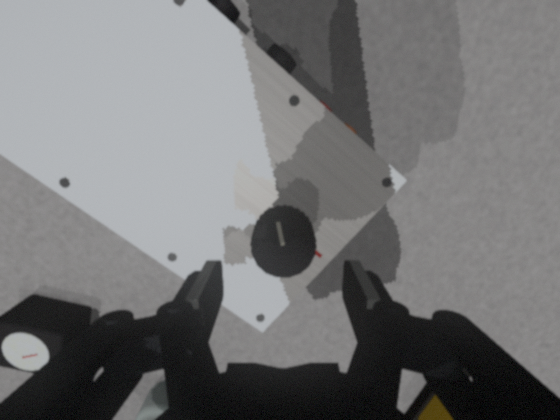

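Cap centre (0.518, 0.0777), top at 0.0938. The mark is about 140° counter-clockwise of the red line. Joint 3 is close to its limit here, so I'll change elbow configuration before descending.

Run:
```python
from h import *
c=np.array([.5183,.0777])
move_l(np.array([*c,.2]),feed=.2)
move_joints([.32,.43,-.71,2.01,.51,.89,1.65])
print(sense()["position"],sense()["tcp_rot"].round(2))
yaw=np.arctan2(sense()["tcp_rot"][0,2],-sense()["tcp_rot"][1,2]);print(yaw)
print(np.round(inverse_kinematics(np.array([*c,.14]),down(yaw)),2))
movep(np.array([*c,.14]),down(yaw))
s=sense();print(s["joint_pos"].round(3),s["position"],s["time_s"],s["finger_gap"])
for z in(.086,.083):print(np.round(inverse_kinematics(np.array([*c,z]),down(yaw)),3))
p,d,P=shot("wrist","w10");print(capmeas(p,P)[:4])
```

```text
[0.50475188 0.05202778 0.14366329] [[ 0.01 -0.72 -0.7 ]
 [-0.12 -0.69  0.71]
 [-0.99  0.07 -0.09]]
-2.3678578389110188
[ 0.36  0.47 -0.76  1.97  0.43  0.86  1.72]
[ 0.366  0.476 -0.759  1.972  0.426  0.859  1.72 ] [0.5186996  0.07760358 0.1391871 ] 23.9833 0.05996369433836738
[ 0.311  0.548 -0.698  2.012  0.508  0.759  1.651]
[ 0.308  0.552 -0.694  2.014  0.513  0.754  1.647]
(array([517.71881104,  78.36672211]), 20.7465763092041, np.float64(0.0939402048873618), array([517.03719464,  77.36470713]))
```

Run:
```python
from h import *
c=np.array([.5183,.0777])
s=sense();yaw=np.arctan2(s["tcp_rot"][0,2],-s["tcp_rot"][1,2])
move_l(np.array([*c,.0885]),down(yaw),feed=.1)
s=sense();print("pre",s["wrist_force"].round(2),s["ft_torque"].round(3),s["position"])
command_gripper(0.0,40)
s=sense();print("grip",s["finger_gap"],s["wrist_force"].round(2),s["ft_torque"].round(3),s["position"])
q0=np.array(s["joint_pos"]);
p=s["position"];R=s["tcp_rot"]
qz=np.array(inverse_kinematics(p-[0,0,.00286],R));q1=np.array(inverse_kinematics(p,R));dz=(qz-q1)/3
print((q1-q0).round(4),(dz).round(4))
np.savez("cap.npz",q0=q1,dz=dz)
for k in range(1,5):
    th=.25*k;q=q1+dz*th;q[6]-=th;move_joints(q)
    s=sense();print(th,s["wrist_force"].round(2),s["ft_torque"].round(3),s["position"].round(4),s["time_s"])
shot("top","t11");shot("wrist","w11");shot("side","s11")
```

```text
pre [ 0.37 -0.16  0.71] [-0.032  0.026 -0.013] [0.51843524 0.07801655 0.08866354]
grip 0.03888842922694753 [-1.71 -0.36  5.39] [0.066 0.266 0.011] [0.51869347 0.07801127 0.08935645]
[-0.0001 -0.0001  0.0002  0.     -0.0001 -0.0001  0.0001] [-0.001   0.0013  0.0011  0.0006  0.0015 -0.0017 -0.0013]
0.25 [-0.81 -0.5   1.06] [ 0.196  0.141 -0.054] [0.5187 0.0781 0.0892] 25.3583
0.5 [-0.85  1.12  1.57] [ 0.149  0.181 -0.01 ] [0.5186 0.0781 0.089 ] 25.7083
0.75 [-0.52  0.4   2.02] [ 0.143  0.254 -0.06 ] [0.5187 0.0781 0.0887] 26.0583
1.0 [-1.55  1.35  2.58] [ 0.297  0.288 -0.007] [0.5187 0.0782 0.0885] 26.4083
```

View pics/w11.png

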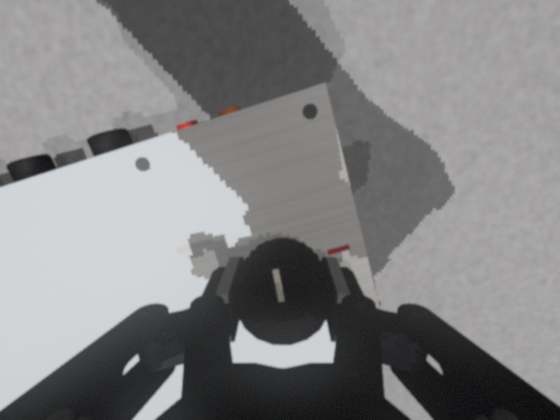

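The cap turns with the fingers: its white mark at (276,270)-(282,302) is now about 86° from the red line at (339,248), having started near 142°. I'll continue clockwise in small steps until the torque shows the stop.

Run:
```python
from h import *
f=np.load("cap.npz");q1,dz=f["q0"],f["dz"]
th=1.0;n=0
while th<2.85:
    th+= .2 if th<1.75 else .08
    q=q1+dz*th;q[6]-=th;move_joints(q)
    s=sense();t=s["ft_torque"][2];print(round(th,2),s["wrist_force"].round(1),s["ft_torque"].round(3),s["joint_pos"][6].round(3),s["time_s"])
    if abs(t)>.35:
        n+=1
        if n>=2:break
np.savez("cap2.npz",th=th)
sleep(.2)
print(sense()["ft_torque"].round(3))
shot("wrist","w12");shot("side","s12")
```

```text
1.2 [-1.7  2.7  2.9] [ 0.377  0.368 -0.057] 0.457 26.8667
1.4 [-1.3  1.9  2.1] [ 0.481  0.364 -0.057] 0.258 27.175
1.6 [-1.6  2.4  3.5] [ 0.541  0.326 -0.05 ] 0.058 27.4833
1.8 [-1.2  3.2  1.3] [ 0.555  0.319 -0.079] -0.142 27.7917
1.88 [-2.2  2.6  3. ] [ 0.701  0.325 -0.032] -0.223 28.0417
1.96 [-1.4  2.9  2.7] [ 0.769  0.301 -0.05 ] -0.304 28.2917
2.04 [-1.3  4.3  2. ] [ 0.867  0.259 -0.069] -0.384 28.5417
2.12 [-1.6  5.   2.3] [ 0.977  0.281 -0.052] -0.465 28.7917
2.2 [-1.3  5.   1.8] [ 1.047  0.228 -0.091] -0.545 29.0417
2.28 [-0.8  5.2  1.8] [ 1.112  0.191 -0.056] -0.625 29.2917
2.36 [-0.7  5.1  1.1] [ 1.072  0.218 -0.07 ] -0.705 29.5417
2.44 [-0.5  6.   2.4] [ 1.067  0.167 -0.112] -0.785 29.7917
2.52 [-1.6  2.1  4.3] [0.555 0.218 0.79 ] -0.864 30.0417
2.6 [-1.7  1.2  5. ] [0.256 0.407 0.806] -0.945 30.2917
[0.284 0.431 0.848]
```

View pics/w12.png

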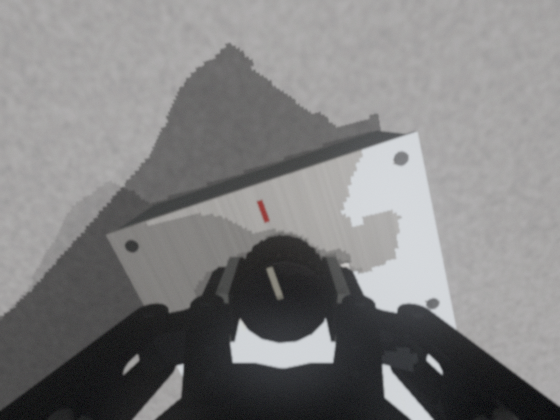

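The torque jumped from 0.11 to 0.8 N m at about 2.5 rad and stayed there. The white mark (268,267)-(281,298) is now parallel to the red line (259,201)-(267,221), so the cap is bottomed. Now I'll back it off a quarter turn.

Run:
```python
from h import *
f=np.load("cap.npz");q1,dz=f["q0"],f["dz"]
for th in np.r_[np.arange(2.56,2.3,-.08),np.arange(2.1,1.1,-.2),1.0]:
    q=q1+dz*th;q[6]-=th;move_joints(q)
    s=sense();print(round(th,2),s["wrist_force"].round(1),s["ft_torque"].round(3),s["joint_pos"][6].round(3),s["time_s"])
sleep(.4)
s=sense();print(s["ft_torque"].round(3),s["finger_gap"])
shot("wrist","w13");shot("side","s13");shot("top","t13")
a=cv2.imread("pics/w13.png")[220:360,180:380];cv2.imwrite("pics/w13c.png",cv2.resize(a,None,fx=4,fy=4,interpolation=cv2.INTER_CUBIC))
```

```text
2.56 [-1.7  1.4  5.3] [0.23  0.375 0.17 ] -0.908 30.8417
2.48 [-1.2  1.   4.4] [0.182 0.346 0.073] -0.829 31.0917
2.4 [-1.6  0.7  5.3] [0.072 0.307 0.024] -0.751 31.3417
2.32 [-1.2 -0.2  5.3] [-0.062  0.278  0.071] -0.672 31.5917
2.1 [-0.5 -0.3  5.5] [-0.262 -0.019  0.014] -0.453 31.9167
1.9 [ 0.8 -1.9  4.1] [-0.522 -0.306  0.015] -0.254 32.225
1.7 [ 3.9 -2.5  2.5] [-0.66  -0.688  0.012] -0.054 32.5333
1.5 [ 4.1 -2.9  2.2] [-0.645 -0.961  0.048] 0.146 32.8417
1.3 [ 4.9 -3.3  0.9] [-0.604 -0.987  0.021] 0.346 33.15
1.0 [ 5.4 -2.7  1. ] [-0.445 -1.028  0.078] 0.646 33.5417
[-0.498 -1.092  0.068] 0.038532661109515504
```

View pics/w13c.png

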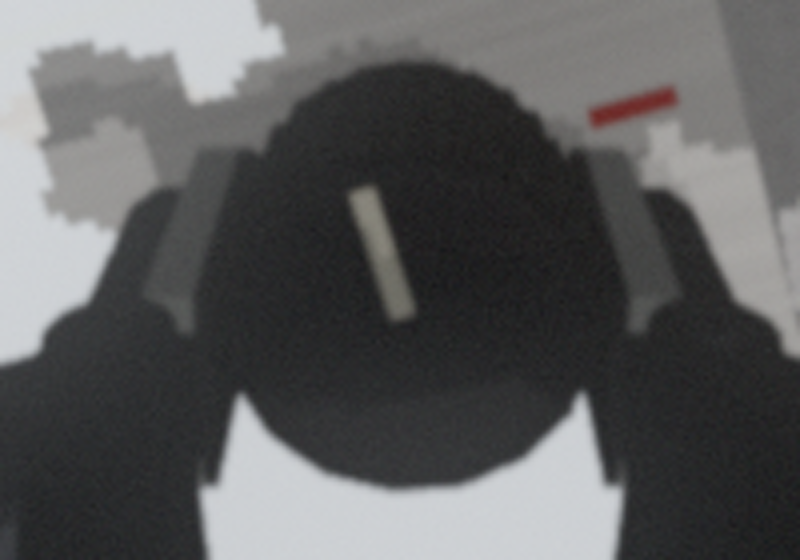

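View pics/s13.png

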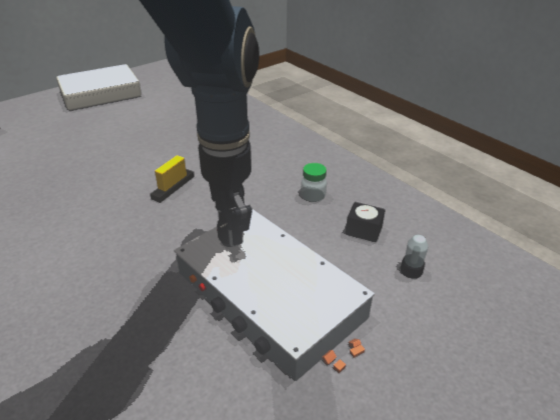

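The mark at (362,190)-(403,320) in the crop is about perpendicular to the red line at (590,117)-(676,95). I'll calculate the angle with the calibration.

Run:
```python
from h import *
s=sense();c=camera_params("wrist");T=c["tool_from_camera"];R=s["tcp_rot"]@T[:3,:3];t=s["tcp_rot"]@T[:3,3]+s["position"];Ki=np.linalg.inv(c["K"])
def pr(u,v,z):
    r=R@(Ki@[180+u/4,220+v/4,1]);return (t+r*(z-t[2])/r[2])[:2]
a=pr(403,320,.0946);b=pr(362,190,.0946);e=pr(590,117,.0553);f=pr(676,95,.0553)
print(a,b,e,f)
A=lambda v:np.degrees(np.arctan2(v[1],v[0]))
print(A(b-a),A(f-e),A(b-a)-A(f-e), "mod y dir",94.1)
print(s["qd"].round(4),s["time_s"],s["finger_gap"],np.linalg.norm(b-a),np.linalg.norm(f-e))
```

```text
[0.5151978  0.07849164] [0.49984744 0.07799118] [0.51576913 0.1036956 ] [0.51531816 0.11529574]
-178.132668106977 92.22632097962982 -270.3589890866068 mod y dir 94.1
[-0.0031 -0.0001 -0.0005 -0.0001  0.0014 -0.0022 -0.0017] 34.0917 0.03899406942239855 0.015358520314881295 0.011608905949382232
```

The mark is 88–90° (1.53–1.57 rad) counter-clockwise of the stop direction. The arm is at rest and the grip is holding (gap 39 mm). The side view shows the scraper upright, the chips on the bench and the bystanders where they were. I'll hand in the job.

Run:
```python
from rig import *
finish_job()
```

```text
the job is handed in; nothing more can be done
```

I handed the job in at about 34 s of the 72 s allowed, with the gripper holding the cap a quarter turn back from its stop. `finish_job()` reports no verdict, so this rests on my own checks.

- **Wipe:** I picked up the scraper and, in one stroke 0.8 mm above the lid, pushed all four chips off the module's -y end. The camera depth showed chips at about 10 mm height and nothing left on the lid while the scraper was still held.
- **Scraper:** I stood it back on its foot where it came from and let go. It was upright in the last side view.
- **Cap:** I turned it about 2.5 rad clockwise. At the stop the wrist torque jumped from about 0.1 to 0.8 N m, and the white mark lined up with the red line on the lid.
- **Quarter turn:** I then backed it off. The mark measures 88–90° (about 1.55 rad) from the stop direction.
- **Grip and hold:** The arm was at rest and the finger gap was 39 mm on the 40 mm cap.
- **Bystanders:** The tube, jar and meter look unmoved in the last side view.

**Not exact:** The fingers slipped slightly on the cap at the stop, as expected. The last wrist readings also showed about 5 N sideways force and 1 N m of moment, from a small off-centre grip on the cap, well under the 120 N wrist force limit. No check failed.

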